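Start the hold-down knob on its thread

ROBOT

A 7-joint arm with a two-finger parallel gripper is mounted at the origin on the work surface. World frame = base frame: x ahead of the robot, y to its left, z up, the work surface at z = 0. Lengths are in m, angles in rad, forces in N, time in s.
With the tool pointing down it reaches from about 0.4 to 0.9 m from the base axis. Payload 5.6 kg.
Tool frame: the origin (TCP) lies midway between the tips of the shut fingers; the grasp point (between the pads) lies 19 mm behind it (r.pinch_z is the z of the grasp point in the tool frame, in m); z points along the fingers, y is the line along which they close (so a half turn about z gives the same grasp; the last joint's range is limited). The gripper opens to 92 mm and grips with 3 to 60 N. Pads are 20 mm wide; open, the fingers measure 128 mm over their backs; the gripper's body (75 mm by 189 mm) begins 69 mm behind the grasp point.
Start: joints at [-0.043, 0.468, -0.012, 1.603, 0.006, 1.071, -0.056], TCP at [0.65, -0, 0.215] pointing down, gripper open.
Joint ranges: [-2.53, 2.53], [-0.31, 2.02], [-1.57, 1.55], [0.28, 2.44], [-1.29, 4.43], [0.15, 1.84], [-2.92, 2.92]. Speed limits (rad/s): [2.57, 2.57, 3.14, 3.14, 3.14, 3.14, 3.14].

INTERFACE

Orientations are given as a unit quaternion [x, y, z, w].
In Python, from plant import r gives the robot as it stands.
- The arm moves only by the tool carry_out, never from a script. Its argument "moves" is a list that holds one entry, the list of rows, each a list of 7 numbers: the turn, a rotation vector about the tool's x, y, z in degrees, then the shift along the tool's x, y, z in m, then the opening in per cent of the stroke, from 0 (shut) to 100 (fully open). A call has 1 to 10 rows; each row is the pose to reach, as a shift and turn from the pose commanded when the call began, along the tool's axes at that moment; what a row does not reach only later rows make up. A row lasts 1/8 s, in which the tool goes at most 62.5 mm and 10.7 degrees, less where a joint would pass 70% of its speed; a pose out of reach is approached as far as the arm can. A call with a gripper value outside its range is refused whole. The fingers move at their own pace and stop on an object; "force" is the grip in N (left out, the last holds). Time passes only in rows, so rows that repeat a pose let the fingers close. It gives the time, the measured TCP pose, the force, the opening and the grip force at its end, in the units of the state.
- r.get_state(): the state, without advancing time (a new reading comes with each control period).
- r.snapshot(name): name is "scene" or "side" or "wrist"; returns (picture, depth): 420x560x3 uint8, red, green, blue; 420x560 float32, m along the optical axis (not along the pixel's ray), 0 where there is no reading.
- r.camera_info(name): a dict with "fx", "fy", "cx", "cy" (pixels), "distortion" ([k1, k2, p1, p2, k3] as OpenCV has them; the pictures are not rectified), "rvec" (rotation vector, rad) and "tvec" (3), from world to camera coordinates, as OpenCV has them. Camera axes: x right, y down, z forward; pixel columns grow to the right and rows downward; lengths in m; the calibration is good to about 2 mm. A picture is of the moment at which its call begins: read the wrist's pose just before it. camera_info takes no time and is no camera call; for the wrist camera it gives the pose at the moment of the call.
- r.finish_job(): hands the job in; it is judged then, once.
The state is a dict: "clock": time; "joints": joint angles; "qvel": joint speeds; "effort": joint torques, N m; "ee_pos": TCP position; "orientation": TCP orientation; "ft_force": force on the tool from outside, world axes, zero at the start; "torque": the same for the moment, N m; "grip_width": opening from 0.0 (shut) to 1.0 (fully open); "grasp_force": force on a finger pad.
Only numpy, scipy, OpenCV 4.12 (cv2) and the standard library are available. Lean on these libraries where they do the work, as an engineer would, in place of code of your own. Each camera call takes 0.05 s, during which the arm holds its last target. There are 200 camera calls.

TASK

The red star knob only sits loose on top of its stud on the blue hold-down bar. Pressing lightly, turn it backwards (anticlockwise from above) until you feel it click down into the thread, then turn it forwards (clockwise) until it comes to its stop fully home on the bar, without forcing it either way, and let go. Leave everything else on the bench where it is.

Things in the scene. Friction and masses are not known exactly. Their poses are not given: they have to be found in the camera images.
- knob_center (a point): Loose red star knob, 80 g, upright; point on its axis, mid-height of the head, 36 mm above the underside. 48 mm tall: round hollow skirt 44 mm across (lowest 24 mm), then a solid star head 24 mm tall of three crossed bars, each 46 mm over its flat ends, 18 mm wide; one bar along this frame's x, the others at 60 and 120 degrees. Resting on the thread ends, underside 7.5 mm above the bar
- knob_foot (a point): Centre of that knob's underside. Backwards: 15 to 70 degrees anticlockwise (never the same, not visible) bring its hidden lugs over gaps in the thread; there it sinks to the bar if pressed down or let go (a gripper holding its height feels the push from below vanish); about 20 degrees of free turn, then a rigid stop. Turned forwards before that, it jams
- seat (a point): Fixed point on the blue bar's upper face, 60 mm above the bench, on the stud's axis: where the knob's underside centre ends. Bar 270 x 50 x 10 mm along this frame's y; a black fitted knob of the same size 170 mm along +y; plywood base 270 x 150 mm. The frame does not tell where the thread starts
- stud (a joint): Height of the spring-loaded stud under the knob, m: 0 free, negative pushed down (1.6 N per mm; bottom -0.007; beyond -0.006, about 10 N, is too hard), positive drawn up. With the knob down on the bar, 50 to 100 degrees clockwise bring it to a rigid stop, fully home, the stud drawn up about 0.0025. Turning takes about 0.1 N m; over 0.8 N m is forcing
- jar: bystander: glass jar with red cap, 68 mm across, 85 mm tall; origin under its centre
- dropper: bystander: brown bottle, 48 mm across, 110 mm tall; origin under its centre
- dish: bystander: white dish 80 mm across, 18 mm tall; origin under its centre
- brush: bystander: brush, 170 mm long, lying along its x axis
- sample_box: bystander: small cardboard box 60 x 50 x 28 mm; origin under its centre
- spatula: bystander: spatula, 170 mm long, lying along its x axis
- sherd: bystander: small terracotta sherd 30 x 24 x 8 mm lying on the plywood base; origin under its centre

How it is judged:
By the outcome, as a careful person would: the job done as asked, in the order asked, and still so for the second after the job is handed in, with the robot touching nothing.
It also fails if it takes over 58 s, if anything falls off the work surface, if the arm or the gripper's body presses on something with over 40 N, if the wrist force passes 120 N, or if a joint passes its speed limit or range.

## Working session

There is one attempt and no reset: what is moved stays moved. The work goes in short steps, Python scripts to look and compute and a tool call to move; the robot and the scene stay as the last step left them, time stands still between calls to the robot, and variables do not carry over. Pictures are saved under pics/ and viewed, at most 10 in all, crops included, and the job is handed in when it is done.

Besides the shell and the picture viewer there is one more tool, called after ">>>" in YAML: its name, and indented under it one key for each argument. carry_out: Moves the arm, as the interface text tells. Its arguments: {"type":"object","properties":{"moves":{"type":"array"},"force":{"type":"number"}},"required":["moves"]}

```bash
mkdir -p pics; python3 - <<'E'
from plant import r
import cv2,numpy as np
for n in("scene","wrist"):
    p,d=r.snapshot(n); cv2.imwrite(f"pics/{n}0.png",p[:,:,::-1]); np.save(f"pics/{n}0.npy",d)
    print(n,r.camera_info(n))
s=r.get_state();print(s,r.pinch_z)
E
```

```text
scene {'fx': 473.35687771652255, 'fy': 473.35687771652255, 'cx': 283.0207610267524, 'cy': 217.39977541109616, 'distortion': array([-0.15342556,  0.        ,  0.        ,  0.        ,  0.        ]), 'rvec': array([ 1.82040188,  1.42340911, -0.68381102]), 'tvec': array([-0.19461292, -0.23704055,  1.58855805])}
wrist {'fx': 362.83826415893213, 'fy': 362.83826415893213, 'cx': 274.77054977335195, 'cy': 197.92574130571023, 'distortion': array([-0.09684638,  0.        ,  0.        ,  0.        ,  0.        ]), 'rvec': array([-2.85368144e+00, -2.32760153e-03,  1.45791722e-03]), 'tvec': array([-0.64889647, -0.03266308,  0.39066638])}
{'clock': 0.1, 'joints': array([-0.04299424,  0.46829264, -0.01160106,  1.60351168,  0.00600082,
        1.07138989, -0.05628758]), 'qvel': array([-0.00164418, -0.00288479, -0.00114716, -0.0019339 ,  0.00189018,
        0.000249  , -0.00024584]), 'effort': array([ 1.57556435e-03, -5.21645308e+01, -1.25145918e-02, -2.44365495e+01,
       -5.68165525e-02,  1.40885683e-02,  8.46384978e-05]), 'ee_pos': array([ 6.49486385e-01, -7.21138004e-05,  2.13741522e-01]), 'orientation': array([ 7.07127450e-01,  7.07085678e-01, -5.93336752e-04, -5.11830082e-04]), 'ft_force': array([0.1694714 , 0.02263611, 1.33032075]), 'torque': array([-0.02196513,  0.03624613, -0.02766131]), 'grasp_force': 0.0, 'grip_width': 1.00001914324303} -0.0187
```

View pics/scene0.png

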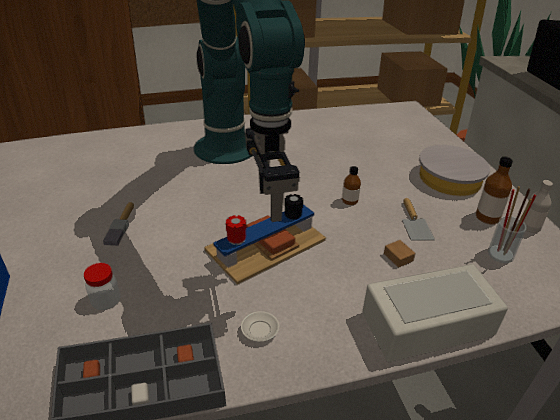

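View pics/wrist0.png

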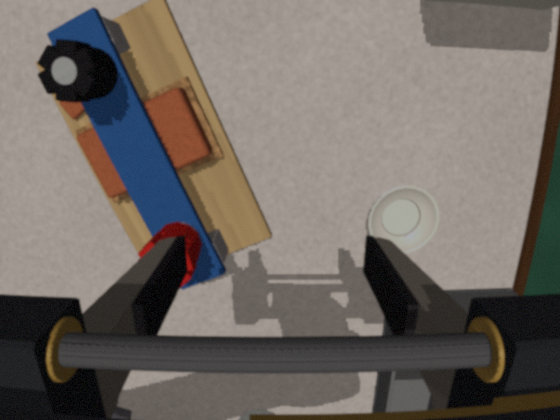

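The scene picture shows the red knob at about (235,229) and the black one at (294,206). In the wrist picture the red knob is at about (172,255), half hidden by a finger, and the black one is at (66,70). I'll measure both with depth.

```bash
cat > h.py <<'E'
from plant import r
import cv2,numpy as np
def cloud(n,d,c):
    v,u=np.mgrid[0:d.shape[0],0:d.shape[1]]
    K=np.array([[c['fx'],0,c['cx']],[0,c['fy'],c['cy']],[0,0,1]])
    q=cv2.undistortPoints(np.stack([u,v],-1).reshape(-1,1,2).astype(np.float64),K,c['distortion']).reshape(*d.shape,2)
    P=np.dstack([q[...,0]*d,q[...,1]*d,d])
    R=cv2.Rodrigues(c['rvec'])[0]
    return (P-c['tvec'])@R
def redmask(p):
    h=cv2.cvtColor(p,cv2.COLOR_RGB2HSV)
    return ((h[...,0]<5)|(h[...,0]>174))&(h[...,1]>170)&(h[...,2]>50)
E
python3 - <<'E'
from h import *
for n in("scene","wrist"):
    p=cv2.imread(f"pics/{n}0.png")[:,:,::-1].copy();d=np.load(f"pics/{n}0.npy");c=r.camera_info(n)
    W=cloud(n,d,c);m=redmask(p)&(d>0)&(W[...,2]>.06)&(W[...,2]<.13)
    v,u=np.mgrid[0:420,0:560]
    if n=="scene": m&=(abs(u-235)<20)
    X=W[m];print(n,m.sum(),np.percentile(X,[2,50,98],axis=0).round(4).tolist())
    t=X[X[:,2]>X[:,2].max()-.008];print(len(t),(t.min(0)+t.max(0))/2,np.ptp(t,axis=0))
    # blue bar
    h=cv2.cvtColor(p,cv2.COLOR_RGB2HSV);b=(abs(h[...,0].astype(int)-110)<12)&(h[...,1]>150)&(abs(W[...,2]-.06)<.008)&(d>0)
    Y=W[b][:,:2].astype(np.float32);print(b.sum(),np.median(W[b][:,2]),cv2.minAreaRect(Y))
    print("cam pos",-cv2.Rodrigues(c['rvec'])[0].T@c['tvec'])
    if n=="wrist":
        k=(h[...,2]<70)&(W[...,2]>.095)&(W[...,2]<.118)&(v<150)&(u<150);t=W[k];print("black",(t.min(0)+t.max(0))/2,np.ptp(t,axis=0))
E
```

```text
scene 422 [[0.5399, -0.08, 0.0699], [0.5742, -0.0616, 0.1043], [0.583, -0.0387, 0.1164]]
171 [ 0.55882703 -0.05882248  0.11435534] [0.0503435  0.04460618 0.00782262]
1104 0.05890803553487031 ((0.5452535152435303, -0.22915774583816528), (0.12467911839485168, 0.7615577578544617), 2.922140121459961)
cam pos [ 1.40913189 -0.18122729  0.77400457]
wrist 989 [[0.5412, -0.0703, 0.0718], [0.5716, -0.0439, 0.098], [0.5808, -0.0342, 0.1156]]
303 [ 0.55910293 -0.05460994  0.11291612] [0.04422958 0.04171311 0.00794161]
9997 0.059235156240392516 ((0.5250952243804932, 0.020657464861869812), (0.0493362657725811, 0.2664966881275177), 23.081422805786133)
cam pos [0.6492527  0.08055352 0.38306108]
black [0.49218043 0.09813225 0.10214503] [0.04682204 0.0455848  0.01422698]
```

>>> carry_out:
  moves:
    - [[0,0,0,-0.02,-0.03,0.0,100],[0,0,0,-0.04,-0.06,0.005,100],[0,0,0,-0.058,-0.0905,0.01,100],[0,0,0,-0.058,-0.0905,0.01,100],[0,0,0,-0.058,-0.0905,0.01,100]]

```text
clock: 0.72
ee_pos: [0.5602, -0.0576, 0.2048]
orientation: [0.707, 0.707, 0.0, 0.0]
ft_force: [0.3, 0.5, 0.3]
grip_width: 0.996
grasp_force: 0.0
```

```bash
python3 - <<'E'
from h import *
s=r.get_state();print(s['clock'],s['ee_pos'],s['orientation'],s['ft_force'],s['torque'],s['joints'])
c=r.camera_info("wrist");p,d=r.snapshot("wrist");np.savez("pics/w1.npz",p=p,d=d,**c)
W=cloud("wrist",d,c);m=redmask(p)&(d>0)&(W[...,2]>.1)&(W[...,2]<.13)
X=W[m];v,u=np.where(m);print(m.sum(),u.min(),u.max(),v.min(),v.max())
print(X.min(0),X.max(0),np.median(X,0))
cu,cv_=int(u.mean()),int(v.mean())
cv2.imwrite("pics/w1c.png",cv2.resize(p[cv_-60:cv_+60,cu-80:cu+80,::-1],None,fx=5,fy=5,interpolation=cv2.INTER_CUBIC));print(cu-80,cv_-60)
E
```

```text
0.725 [ 0.56017024 -0.05755125  0.20476813] [7.07012996e-01 7.07200415e-01 4.04373870e-04 1.79441825e-04] [0.27762441 0.53831447 0.25848081] [0.02408925 0.02047829 0.05474081] [ 4.66770727e-02  3.32226142e-01 -4.33923421e-03  1.83016623e+00
  1.28033516e-03  9.78392261e-01  4.21262817e-02]
2239 241 302 168 232
[ 0.53459788 -0.08130206  0.10013093] [ 0.58041195 -0.03335356  0.11664589] [ 0.55714663 -0.05299497  0.11445669]
191 138
```

View pics/w1c.png

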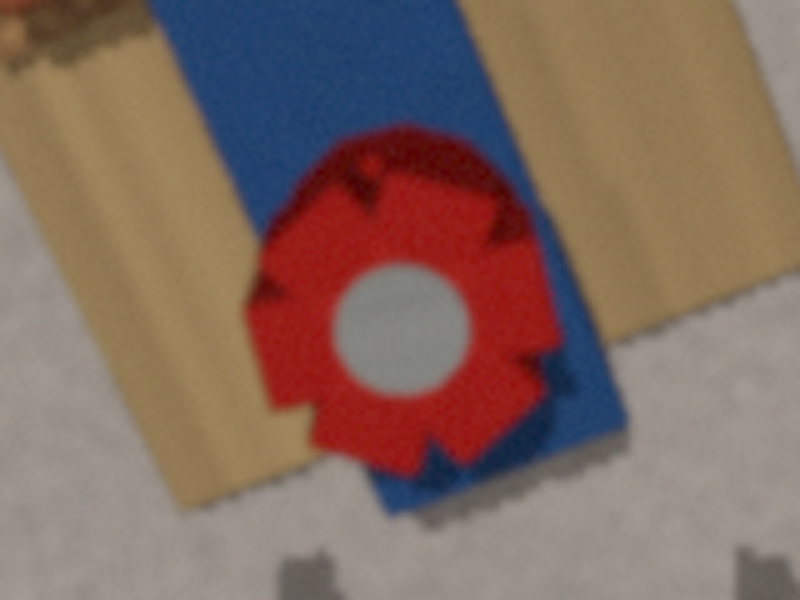

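The crop shows the star knob from above. Its grey cap is at about crop (402,330), which is image (271,204). The left flat runs (247,310)-(275,405) and the bottom flat (312,445)-(415,475). I'll fit the star template to the bright top face.

```bash
cat > fit.py <<'E'
from h import *
from scipy.optimize import differential_evolution as DE
def fit(p,c,z,c0):
    R=cv2.Rodrigues(c['rvec'])[0];K=np.array([[c['fx'],0,c['cx']],[0,c['fy'],c['cy']],[0,0,1.]])
    n=200;s=.0004 # rectified top-plane patch
    j=(np.arange(n)-n/2)*s;gx,gy=np.meshgrid(c0[0]+j,c0[1]+j)
    P=np.stack([gx,gy,np.full_like(gx,z)],-1).reshape(-1,3)
    q=cv2.projectPoints(P,c['rvec'],c['tvec'],K,c['distortion'])[0].reshape(n,n,2).astype(np.float32)
    I=cv2.remap(p,q,None,cv2.INTER_LINEAR).astype(int)
    top=(I[...,0]>125)&(I[...,1]<80)
    cap=(abs(I[...,0]-I[...,1])<25)&(np.hypot(gx-c0[0],gy-c0[1])<.012);m=top|cap
    def tmpl(x,y,t):
        o=np.zeros((n,n),bool)
        for a in np.deg2rad([t,t+60,t+120]):
            u=(gx-x)*np.cos(a)+(gy-y)*np.sin(a);w=-(gx-x)*np.sin(a)+(gy-y)*np.cos(a);o|=(abs(u)<.023)&(abs(w)<.009)
        return o
    f=lambda v:-(lambda o:(o&m).sum()/(o|m).sum())(tmpl(*v))
    res=DE(f,[(c0[0]-.012,c0[0]+.012),(c0[1]-.012,c0[1]+.012),(-30,30)],seed=1,maxiter=60,popsize=12)
    cc=np.array([gx[cap].mean(),gy[cap].mean()]);return res.x,res.fun,cc
E
python3 - <<'E'
from fit import *
a=np.load("pics/w1.npz");print(fit(a['p'],a,.1155,(.558,-.057)))
s=r.get_state();print(s['ee_pos'])
E
```

```text
(array([ 0.55670595, -0.05685641, 15.02025517]), np.float64(-0.8903282360962307), array([ 0.55703188, -0.05783562]))
[ 0.56040847 -0.05723481  0.20473853]
```

>>> carry_out:
  moves:
    - [[0,0,-8,0,-0.003,0.02,90],[0,0,-15,0,-0.003,0.04,80],[0,0,-15,0,-0.003,0.06,80],[0,0,-15,0,-0.003,0.08,80],[0,0,-15,0,-0.003,0.08,80],[0,0,-15,0,-0.003,0.08,80]]

```text
clock: 1.52
ee_pos: [0.5574, -0.0575, 0.1251]
orientation: [0.608, 0.794, 0.0, 0.0]
ft_force: [-0.4, 0.1, -0.5]
grip_width: 0.802
grasp_force: 0.0
```

```bash
python3 - <<'E'
from fit import *
s=r.get_state();print(s['clock'],s['ee_pos'],s['orientation'],s['ft_force'],s['torque'],s['joints'])
from scipy.spatial.transform import Rotation as Ro
print(Ro.from_quat(s['orientation']).as_matrix().round(4))
c=r.camera_info("wrist");p,d=r.snapshot("wrist")
print(fit(p,c,.1155,(.5575,-.0574)))
im=p.copy()
K=np.array([[c['fx'],0,c['cx']],[0,c['fy'],c['cy']],[0,0,1.]])
q=cv2.projectPoints(np.array([[*s['ee_pos'][:2],.1155]]),c['rvec'],c['tvec'],K,c['distortion'])[0].ravel();print("tcp axis px",q)
cv2.drawMarker(im,tuple(int(round(x)) for x in q),(0,255,0),0,8,1)
cv2.imwrite("pics/w2.png",im[:,:,::-1])
E
```

```text
1.525 [ 0.55742193 -0.05754987  0.12513116] [6.08491650e-01 7.93560126e-01 3.32224506e-04 3.57530150e-04] [-0.44184707  0.08700538 -0.49553475] [ 0.04613384 -0.04256118 -0.00293956] [ 0.08433431  0.42960702 -0.05142329  1.89813992  0.02928548  0.81359265
  0.27995761]
[[-2.595e-01  9.657e-01  1.000e-03]
 [ 9.657e-01  2.595e-01  1.000e-04]
 [-2.000e-04  1.000e-03 -1.000e+00]]
(array([ 0.55697953, -0.05685775, 14.21620573]), np.float64(-0.9172815533980583), array([ 0.55698475, -0.05771427]))
tcp axis px [275.16178574 247.43255577]
```

View pics/w2.png

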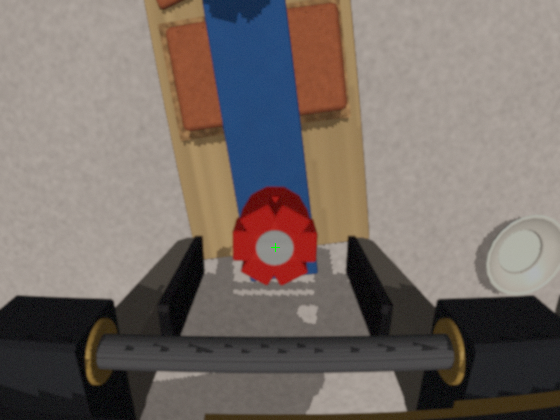

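The knob's cap is centred at (275,247), right on the tool axis mark, with the flats facing the fingers. I'll go down and close gently.

>>> carry_out:
  moves:
    - [[0,0,0,0,0,0.02,80],[0,0,0,0,0,0.04,75],[0,0,0,0,0,0.04,65],[0,0,0,0,0,0.04,58],[0,0,0,0,0,0.04,52],[0,0,0,0,0,0.04,45],[0,0,0,0,0,0.04,45],[0,0,0,0,0,0.04,45]]
  force: 20

```text
clock: 2.58
ee_pos: [0.5572, -0.058, 0.085]
orientation: [0.609, 0.793, 0.0, 0.001]
ft_force: [1.3, -0.6, 1.1]
grip_width: 0.5
grasp_force: 20.0
```

```bash
cat > st.py <<'E'
from plant import r
from scipy.spatial.transform import Rotation as Ro
import numpy as np
s=r.get_state();M=Ro.from_quat(s['orientation']).as_matrix()
print(s['clock'],'pos',s['ee_pos'].round(5),'yaw',round(np.degrees(np.arctan2(M[1,1],M[0,1])),2),'F',s['ft_force'].round(2),'T',s['torque'].round(3),'g',round(s['grip_width'],3),s['grasp_force'],'j7',round(s['joints'][6],3))
E
python3 st.py
```

```text
2.575 pos [ 0.55716 -0.05804  0.08499] yaw 15.0 F [ 1.26 -0.64  1.1 ] T [-0.021 -0.408  0.015] g 0.5 20.00003457069397 j7 0.276
```

>>> carry_out:
  moves:
    - [[0,0,0,0,0,0.001,45],[0,0,0,0,0,0.002,45],[0,0,0,0,0,0.003,45],[0,0,0,0,0,0.003,45],[0,0,0,0,0,0.003,45]]

```text
clock: 3.2
ee_pos: [0.5572, -0.058, 0.0821]
orientation: [0.609, 0.793, 0.0, 0.001]
ft_force: [2.1, -0.0, 6.1]
grip_width: 0.5
grasp_force: 20.0
```

```bash
python3 st.py
```

```text
3.2 pos [ 0.55716 -0.05803  0.08209] yaw 15.0 F [ 2.12 -0.03  6.15] T [-0.051 -0.356 -0.047] g 0.5 20.00069171190262 j7 0.276
```

>>> carry_out:
  moves:
    - [[0,0,-5,0,0,0,45],[0,0,-10,0,0,0,45],[0,0,-10,0,0,0,45],[0,0,-10,0,0,0,45]]

```text
clock: 3.7
ee_pos: [0.5566, -0.0581, 0.082]
orientation: [0.537, 0.843, 0.0, 0.0]
ft_force: [0.7, -0.5, 5.4]
grip_width: 0.496
grasp_force: 20.0
```

```bash
python3 st.py
```

```text
3.7 pos [ 0.5566  -0.05806  0.08196] yaw 25.0 F [ 0.7  -0.45  5.35] T [ 0.006 -0.188  0.021] g 0.496 20.00063180923462 j7 0.424
```

>>> carry_out:
  moves:
    - [[0,0,-4,0,0,0,45],[0,0,-7,0,0,0,45],[0,0,-7,0,0,0,45]]

```text
clock: 4.08
ee_pos: [0.5564, -0.0581, 0.0819]
orientation: [0.485, 0.875, -0.0, -0.0]
ft_force: [0.1, -0.1, 5.6]
grip_width: 0.498
grasp_force: 20.0
```

```bash
python3 st.py
```

```text
4.075 pos [ 0.55645 -0.05815  0.08189] yaw 32.01 F [ 0.13 -0.11  5.62] T [ 0.025 -0.097  0.018] g 0.498 20.000554025173187 j7 0.528
```

>>> carry_out:
  moves:
    - [[0,0,-4,0,0,0,45],[0,0,-7,0,0,0,45],[0,0,-7,0,0,0,45]]

```text
clock: 4.45
ee_pos: [0.5564, -0.0582, 0.0819]
orientation: [0.43, 0.903, -0.0, -0.0]
ft_force: [0.3, -0.1, 6.3]
grip_width: 0.5
grasp_force: 20.0
```

```bash
python3 st.py
```

```text
4.45 pos [ 0.5564  -0.05818  0.08186] yaw 39.01 F [ 0.3  -0.13  6.35] T [-0.001 -0.084 -0.026] g 0.5 20.000596940517426 j7 0.631
```

>>> carry_out:
  moves:
    - [[0,0,-4,0,0,0,45],[0,0,-7,0,0,0,45],[0,0,-7,0,0,0,45]]

```text
clock: 4.82
ee_pos: [0.5564, -0.0582, 0.0819]
orientation: [0.375, 0.927, -0.0, -0.0]
ft_force: [0.3, 0.2, 6.0]
grip_width: 0.5
grasp_force: 20.0
```

```bash
python3 st.py
```

```text
4.825 pos [ 0.55637 -0.05823  0.08187] yaw 46.01 F [0.34 0.17 5.98] T [ 0.015 -0.098 -0.039] g 0.5 20.00058263540268 j7 0.735
```

>>> carry_out:
  moves:
    - [[0,0,-4,0,0,0,45],[0,0,-7,0,0,0,45],[0,0,-7,0,0,0,45]]

```text
clock: 5.2
ee_pos: [0.5563, -0.0582, 0.0819]
orientation: [0.317, 0.948, -0.0, -0.0]
ft_force: [0.6, -0.5, 6.0]
grip_width: 0.501
grasp_force: 20.0
```

```bash
python3 st.py
```

```text
5.2 pos [ 0.55631 -0.05823  0.08185] yaw 53.01 F [ 0.57 -0.51  5.97] T [ 0.009 -0.116 -0.037] g 0.501 20.00058799982071 j7 0.839
```

>>> carry_out:
  moves:
    - [[0,0,-4,0,0,0,45],[0,0,-7,0,0,0,45],[0,0,-7,0,0,0,45]]

```text
clock: 5.58
ee_pos: [0.5563, -0.0582, 0.0819]
orientation: [0.259, 0.966, -0.0, -0.0]
ft_force: [-0.1, -0.2, 6.3]
grip_width: 0.502
grasp_force: 20.0
```

```bash
python3 st.py
```

```text
5.575 pos [ 0.55633 -0.05824  0.08186] yaw 60.01 F [-0.09 -0.18  6.3 ] T [-0.045 -0.113  0.005] g 0.502 20.000596046447754 j7 0.943
```

>>> carry_out:
  moves:
    - [[0,0,-4,0,0,0,45],[0,0,-7,0,0,0,45],[0,0,-7,0,0,0,45]]

```text
clock: 5.95
ee_pos: [0.5563, -0.0583, 0.0818]
orientation: [0.199, 0.98, -0.0, -0.0]
ft_force: [0.4, 0.7, 5.6]
grip_width: 0.498
grasp_force: 20.0
```

```bash
python3 st.py
```

```text
5.95 pos [ 0.55629 -0.05828  0.08182] yaw 67.01 F [0.39 0.66 5.65] T [ 0.013 -0.088  0.038] g 0.498 20.000494122505188 j7 1.046
```

>>> carry_out:
  moves:
    - [[0,0,-4,0,0,0,45],[0,0,-7,0,0,0,45],[0,0,-7,0,0,0,45]]

```text
clock: 6.32
ee_pos: [0.5562, -0.0583, 0.0817]
orientation: [0.139, 0.99, -0.0, -0.0]
ft_force: [0.2, 0.6, 4.9]
grip_width: 0.498
grasp_force: 20.0
```

```bash
python3 st.py
```

```text
6.325 pos [ 0.55621 -0.05826  0.08172] yaw 74.01 F [0.18 0.56 4.9 ] T [-0.005 -0.143  0.02 ] g 0.498 20.000427961349487 j7 1.15
```

>>> carry_out:
  moves:
    - [[0,0,-3,0,0,0,45],[0,0,-6,0,0,0,45],[0,0,-6,0,0,0,45]]

```text
clock: 6.7
ee_pos: [0.556, -0.0582, 0.081]
orientation: [0.088, 0.996, 0.0, -0.001]
ft_force: [1.8, 0.5, -1.3]
grip_width: 0.5
grasp_force: 20.0
```

```bash
python3 st.py
```

```text
6.7 pos [ 0.55599 -0.05817  0.08095] yaw 79.96 F [ 1.84  0.54 -1.31] T [ 0.065 -0.573 -0.008] g 0.5 19.999466836452484 j7 1.238
```

>>> carry_out:
  moves:
    - [[0,0,-3,0,0,0.001,45],[0,0,-3,0,0,0.002,45],[0,0,-3,0,0,0.003,45],[0,0,-3,0,0,0.003,45]]

```text
clock: 7.2
ee_pos: [0.556, -0.058, 0.0783]
orientation: [0.061, 0.998, -0.0, -0.001]
ft_force: [-0.1, 0.0, -0.7]
grip_width: 0.497
grasp_force: 20.0
```

```bash
python3 st.py
```

```text
7.2 pos [ 0.55601 -0.05795  0.07832] yaw 82.97 F [-0.13  0.01 -0.67] T [ 0.177 -0.14  -0.034] g 0.497 19.999794960021973 j7 1.281
```

>>> carry_out:
  moves:
    - [[0,0,0,0,0,0.0004,45],[0,0,0,0,0,0.0008,45],[0,0,0,0,0,0.0008,45]]

```text
clock: 7.58
ee_pos: [0.5561, -0.058, 0.0783]
orientation: [0.061, 0.998, -0.0, -0.0]
ft_force: [-3.0, 0.7, 6.7]
grip_width: 0.499
grasp_force: 20.0
```

```bash
python3 st.py
```

```text
7.575 pos [ 0.55607 -0.05799  0.07827] yaw 82.98 F [-2.96  0.74  6.69] T [ 0.148  0.554 -0.017] g 0.499 20.00065505504608 j7 1.281
```

```bash
python3 - <<'E'
from h import *
c=r.camera_info("wrist");p,d=r.snapshot("wrist");W=cloud("wrist",d,c)
i=np.hypot(W[...,0]-.557,W[...,1]+.0577)<.006
i&=d>0
print(i.sum(),np.median(W[i],0),np.percentile(W[i][:,2],[10,90]))
a=np.load("pics/w1.npz");V=cloud("wrist",a['d'],a);i=np.hypot(V[...,0]-.557,V[...,1]+.0577)<.006;print("before",np.median(V[i],0))
b=np.hypot(W[...,0]-.4902,W[...,1]-.099)<.01;b&=(d>0);print("black",b.sum(),np.median(W[b],0) if b.sum() else 0)
k=(abs(W[...,2]-.06)<.006)&(cv2.cvtColor(p,cv2.COLOR_RGB2HSV)[...,1]>150)&(p[...,2]>90)&(p[...,0]<60);print("bar",k.sum(),np.median(W[k],0))
cv2.imwrite("pics/w3.png",p[:,:,::-1])
E
python3 st.py
```

```text
532 [ 0.55678925 -0.05767256  0.10827874] [0.1075971 0.1090064]
before [ 0.55713511 -0.05758778  0.11559542]
black 0 0
bar 21599 [0.52112738 0.02192446 0.05916651]
7.625 pos [ 0.55608 -0.05799  0.07826] yaw 82.98 F [-3.26 -0.19  5.37] T [0.223 0.532 0.003] g 0.499 20.000685453414917 j7 1.281
```

View pics/w3.png

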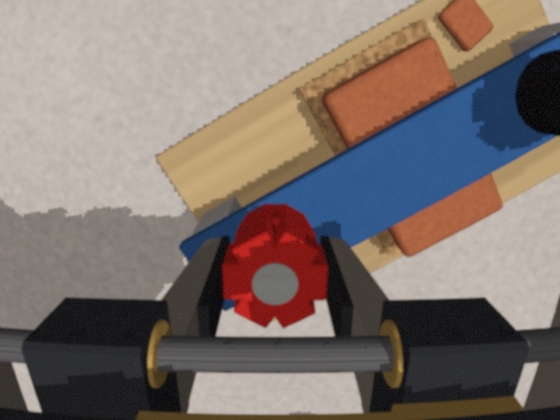

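Knob at (275,285), held squarely between the fingers. Its top is at z≈0.108, so it is down on the bar. I'll ease the downward press and turn clockwise.

>>> carry_out:
  moves:
    - [[0,0,0,0,0,-0.0005,45],[0,0,6,0,0,-0.0005,45],[0,0,12,0,0,-0.0005,45],[0,0,18,0,0,-0.0005,45],[0,0,24,0,0,-0.0005,45],[0,0,24,0,0,-0.0005,45]]

```text
clock: 8.38
ee_pos: [0.5567, -0.0581, 0.0783]
orientation: [0.267, 0.964, -0.0, 0.0]
ft_force: [0.0, 0.2, 1.1]
grip_width: 0.499
grasp_force: 20.0
```

```bash
python3 st.py
```

```text
8.375 pos [ 0.55667 -0.05813  0.07828] yaw 59.06 F [0.01 0.21 1.13] T [-0.008 -0.077 -0.014] g 0.499 20.000420808792114 j7 0.927
```

>>> carry_out:
  moves:
    - [[0,0,6,0,0,0,45],[0,0,12,0,0,0,45],[0,0,18,0,0,0,45],[0,0,18,0,0,0,45]]

```text
clock: 8.88
ee_pos: [0.5568, -0.0581, 0.0783]
orientation: [0.413, 0.911, -0.0, 0.0]
ft_force: [0.4, 0.1, -0.0]
grip_width: 0.497
grasp_force: 20.0
```

```bash
python3 st.py
```

```text
8.875 pos [ 0.55679 -0.05808  0.07828] yaw 41.15 F [ 0.41  0.06 -0.02] T [ 0.002 -0.264 -0.008] g 0.497 20.000324249267578 j7 0.663
```

>>> carry_out:
  moves:
    - [[0,0,2,0,0,0,45],[0,0,4,0,0,0,45],[0,0,4,0,0,0,45]]

```text
clock: 9.25
ee_pos: [0.5567, -0.058, 0.0783]
orientation: [0.446, 0.895, 0.0, 0.0]
ft_force: [1.1, 0.2, -0.6]
grip_width: 0.498
grasp_force: 20.0
```

```bash
python3 st.py
```

```text
9.25 pos [ 0.55669 -0.05805  0.0783 ] yaw 37.0 F [ 1.15  0.19 -0.56] T [-0.029 -0.472  0.03 ] g 0.498 19.999938011169434 j7 0.602
```

>>> carry_out:
  moves:
    - [[0,0,2,0,0,0,45],[0,0,4,0,0,0,45],[0,0,4,0,0,0,45]]

```text
clock: 9.62
ee_pos: [0.5566, -0.058, 0.0783]
orientation: [0.477, 0.879, 0.0, 0.0]
ft_force: [1.8, -0.1, -1.2]
grip_width: 0.5
grasp_force: 20.0
```

```bash
python3 st.py
```

```text
9.625 pos [ 0.5566  -0.05796  0.07828] yaw 32.97 F [ 1.85 -0.12 -1.21] T [ 0.005 -0.499 -0.006] g 0.5 19.99983161687851 j7 0.542
```

>>> carry_out:
  moves:
    - [[0,0,2,0,0,0,45],[0,0,4,0,0,0,45],[0,0,4,0,0,0,45]]

```text
clock: 10.0
ee_pos: [0.5564, -0.0581, 0.0783]
orientation: [0.508, 0.861, -0.0, -0.0]
ft_force: [1.7, -0.9, -1.5]
grip_width: 0.496
grasp_force: 20.0
```

```bash
python3 st.py
```

```text
10.0 pos [ 0.55637 -0.05808  0.07826] yaw 28.96 F [ 1.67 -0.85 -1.5 ] T [-0.061 -0.399 -0.06 ] g 0.496 19.999937117099762 j7 0.483
```

>>> carry_out:
  moves:
    - [[0,0,2,0,0,0,45],[0,0,4,0,0,0,45],[0,0,4,0,0,0,45]]

```text
clock: 10.38
ee_pos: [0.5562, -0.058, 0.0783]
orientation: [0.538, 0.843, -0.0, -0.0]
ft_force: [-0.4, -0.0, 0.4]
grip_width: 0.5
grasp_force: 20.0
```

```bash
python3 st.py
```

```text
10.375 pos [ 0.55623 -0.05799  0.07827] yaw 24.96 F [-0.4  -0.03  0.42] T [ 0.    -0.169 -0.06 ] g 0.5 20.000164210796356 j7 0.424
```

>>> carry_out:
  moves:
    - [[0,0,2,0,0,0,45],[0,0,4,0,0,0,45],[0,0,4,0,0,0,45]]

```text
clock: 10.75
ee_pos: [0.5563, -0.058, 0.0783]
orientation: [0.567, 0.824, -0.0, -0.0]
ft_force: [-0.0, 0.2, 1.0]
grip_width: 0.502
grasp_force: 20.0
```

```bash
python3 st.py
```

```text
10.75 pos [ 0.55629 -0.05796  0.07827] yaw 20.96 F [-0.01  0.25  0.99] T [ 0.023 -0.007 -0.085] g 0.502 20.00019997358322 j7 0.365
```

>>> carry_out:
  moves:
    - [[0,0,2,0,0,0,45],[0,0,4,0,0,0,45],[0,0,4,0,0,0,45]]

```text
clock: 11.12
ee_pos: [0.5565, -0.0579, 0.0783]
orientation: [0.595, 0.804, -0.0, -0.0]
ft_force: [-0.1, -0.2, -0.1]
grip_width: 0.5
grasp_force: 20.0
```

```bash
python3 st.py
```

```text
11.125 pos [ 0.55649 -0.05791  0.07826] yaw 16.96 F [-0.09 -0.19 -0.13] T [ 0.158 -0.005 -0.029] g 0.5 20.000064074993134 j7 0.306
```

>>> carry_out:
  moves:
    - [[0,0,2,0,0,0,45],[0,0,4,0,0,0,45],[0,0,4,0,0,0,45]]

```text
clock: 11.5
ee_pos: [0.5569, -0.0578, 0.0783]
orientation: [0.623, 0.783, 0.0, 0.0]
ft_force: [1.8, 0.9, -2.1]
grip_width: 0.496
grasp_force: 20.0
```

```bash
python3 st.py
```

```text
11.5 pos [ 0.55687 -0.05781  0.07828] yaw 12.99 F [ 1.75  0.89 -2.13] T [ 0.306 -0.36   0.133] g 0.496 19.999774396419525 j7 0.247
```

>>> carry_out:
  moves:
    - [[0,0,1.5,0,0,0,45],[0,0,3,0,0,0,45],[0,0,3,0,0,0,45]]

```text
clock: 11.88
ee_pos: [0.557, -0.0578, 0.0783]
orientation: [0.643, 0.766, 0.0, 0.0]
ft_force: [3.4, 1.9, -3.7]
grip_width: 0.499
grasp_force: 20.0
```

```bash
python3 st.py
```

```text
11.875 pos [ 0.55697 -0.05778  0.07831] yaw 10.02 F [ 3.39  1.91 -3.72] T [ 0.406 -0.897  0.446] g 0.499 19.999402463436127 j7 0.203
```

>>> carry_out:
  moves:
    - [[0,0,0.7,0,0,0,45],[0,0,0.7,0,0,0,45]]

```text
clock: 12.12
ee_pos: [0.5569, -0.0578, 0.0783]
orientation: [0.647, 0.762, 0.0, 0.0]
ft_force: [3.8, 2.2, -3.7]
grip_width: 0.5
grasp_force: 20.0
```

```bash
python3 st.py; sleep 1; python3 st.py
```

```text
12.125 pos [ 0.55695 -0.05776  0.07834] yaw 9.32 F [ 3.84  2.21 -3.73] T [ 0.557 -1.066  0.585] g 0.5 19.999424815177917 j7 0.193
12.125 pos [ 0.55695 -0.05776  0.07834] yaw 9.32 F [ 3.84  2.21 -3.73] T [ 0.557 -1.066  0.585] g 0.5 19.999424815177917 j7 0.193
```

Torque rises about 0.2 N·m per degree, which is the rigid stop at about 71°. I'll relax the wind-up, release, and then check.

>>> carry_out:
  moves:
    - [[0,0,-1.5,0,0,0.0003,45],[0,0,-1.5,0,0,0.0003,45],[0,0,-1.5,0,0,0.0003,55],[0,0,-1.5,0,0,0.0003,62],[0,0,-1.5,0,0,0.0003,62]]

```text
clock: 12.75
ee_pos: [0.5557, -0.0587, 0.0777]
orientation: [0.638, 0.77, -0.001, -0.0]
ft_force: [-0.5, 1.0, 0.5]
grip_width: 0.617
grasp_force: 0.0
```

```bash
python3 st.py; python3 - <<'E'
from fit import *
c=r.camera_info("wrist");p,d=r.snapshot("wrist");W=cloud("wrist",d,c)
i=(np.hypot(W[...,0]-.557,W[...,1]+.0577)<.006)&(d>0)
print("top z",np.median(W[i],0)[2],fit(p,c,.108,(.557,-.0577)))
E
```

```text
12.75 pos [ 0.55572 -0.05871  0.07774] yaw 10.73 F [-0.54  0.96  0.48] T [ 0.006  0.034 -0.012] g 0.617 0.0 j7 0.215
top z 0.10832457961360792 (array([ 0.55635846, -0.05647731, 12.99334284]), np.float64(-0.7856450987989152), array([ 0.55659619, -0.05760655]))
```

>>> carry_out:
  moves:
    - [[0,0,-1,0.0007,0.0013,-0.0005,62],[0,0,-1,0.0007,0.0013,-0.0005,52],[0,0,-1,0.0007,0.0013,-0.0005,45],[0,0,-1,0.0007,0.0013,-0.0005,45],[0,0,-1,0.0007,0.0013,-0.0005,45],[0,0,0.5,0.0007,0.0013,-0.0005,45],[0,0,0.5,0.0007,0.0013,-0.0005,45]]
  force: 20

```text
clock: 13.68
ee_pos: [0.5572, -0.0572, 0.0785]
orientation: [0.641, 0.768, -0.0, -0.0]
ft_force: [-4.6, -0.6, 4.8]
grip_width: 0.502
grasp_force: 20.0
```

```bash
python3 st.py
```

```text
13.675 pos [ 0.55718 -0.05724  0.07846] yaw 10.28 F [-4.65 -0.65  4.78] T [-0.198  1.13   0.188] g 0.502 20.00081956386566 j7 0.206
```

>>> carry_out:
  moves:
    - [[0,0,0.8,0,0,0,45],[0,0,1.5,0,0,0,45],[0,0,1.5,0,0,0,45]]

```text
clock: 14.05
ee_pos: [0.5573, -0.0573, 0.0785]
orientation: [0.651, 0.759, -0.0, -0.0]
ft_force: [-4.9, -2.1, 5.6]
grip_width: 0.501
grasp_force: 20.0
```

```bash
python3 st.py
```

```text
14.05 pos [ 0.55726 -0.05731  0.07847] yaw 8.8 F [-4.91 -2.13  5.62] T [-0.235  1.204  0.426] g 0.501 20.00091165304184 j7 0.184
```

The same stiff rise at the same angle confirms the stop. I'll unwind, let go and go up.

>>> carry_out:
  moves:
    - [[0,0,-1,0,0,0,45],[0,0,-1,0,0,0,55],[0,0,-1,0,0,0,65],[0,0,-1,0,0,0,75],[0,0,-1,0,0,-0.01,75],[0,0,-1,0,0,-0.04,75],[0,0,-1,0,0,-0.08,75],[0,0,-1,0,0,-0.12,75],[0,0,-1,0,0,-0.12,75],[0,0,-1,0,0,-0.12,75]]

```text
clock: 15.3
ee_pos: [0.5573, -0.057, 0.1985]
orientation: [0.644, 0.765, 0.0, -0.0]
ft_force: [0.5, 0.3, -0.4]
grip_width: 0.75
grasp_force: 0.0
```

```bash
python3 st.py; python3 - <<'E'
from fit import *
c=r.camera_info("wrist");p,d=r.snapshot("wrist");W=cloud("wrist",d,c)
i=(np.hypot(W[...,0]-.557,W[...,1]+.0577)<.006)&(d>0)
print("top z",np.median(W[i],0)[2],fit(p,c,.108,(.557,-.0577)))
q,_=r.snapshot("scene")
cv2.imwrite("pics/end.png",np.hstack([p[:300,80:480],q[120:420,60:460]])[:,:,::-1])
E
```

```text
15.3 pos [ 0.55734 -0.05703  0.19845] yaw 9.79 F [ 0.48  0.29 -0.42] T [ 0.018 -0.002  0.024] g 0.75 0.0 j7 0.204
top z 0.108231799235006 (array([ 0.55655222, -0.05728692, 11.98434769]), np.float64(-0.8966086872024098), array([ 0.55690705, -0.057685  ]))
```

View pics/end.png

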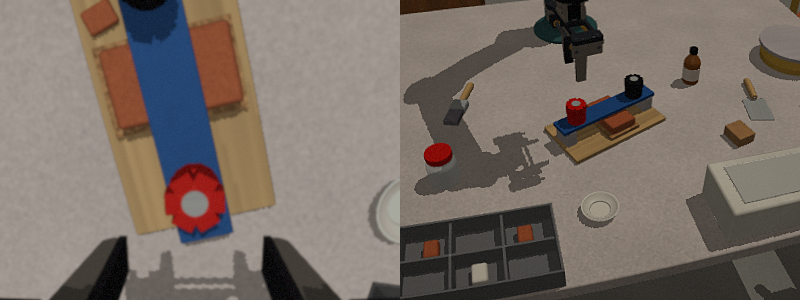

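The picture shows the knob down on the bar, at (195,203) on the left and (576,108) on the right, level with the black knob. The gripper is clear and everything else is where it was.

```bash
python3 -c "
from plant import r
print(r.finish_job())"
```

```text
the job is handed in; nothing more can be done
None
```

The red knob dropped into the thread after 59–65° anticlockwise, was turned about 71° clockwise to its stop fully home on the bar (highest torque read about 0.6 N·m), and was let go; nothing else was moved, and the job is handed in at about 15 s.

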